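# Open the slideway-oil tank of the contour tester

## Robot

A 6-joint arm with a two-finger parallel gripper is mounted at the origin on the work surface. World frame = base frame: x ahead of the robot, y to its left, z up, the work surface at z = 0. Lengths are in mm, angles in rad, forces in N, time in s.
With the tool pointing down it reaches from about 275 to 850 mm from the base axis. Payload 5.2 kg.
Tool frame: the origin (TCP) lies at the centre of the arm's flange, where the gripper is bolted on; the fingertips stand 173 mm ahead of it and the grasp point (between the pads) lies 155 mm ahead of it; z points along the fingers, y is the line along which they close (so a half turn about z gives the same grasp; the last joint's range is limited). The gripper opens to 85 mm and grips with 20 to 120 N. Pads are 22 mm wide; open, the fingers measure 114 mm over their backs; the gripper's body (76 mm by 85 mm) begins 54 mm behind the grasp point. The pads swing forward as they close: fully open they stand 13 mm farther back than shut.
Start: joints at [1.084, 0.259, 1.535, -0, 1.348, -0.203], TCP at [153.981, 528.012, 404.71] pointing down, gripper open.
Joint ranges: [-3.14, 3.14], [-0.91, 2.08], [0.19, 2.58], [-1.22, 4.36], [0.22, 2.71], [-3.12, 3.12]. Speed limits (rad/s): [2.57, 2.57, 3.14, 3.14, 3.14, 3.14].

## Interface

Orientations are given as a rotation vector (axis times angle).
In Python, from rig import ctrl gives the robot as it stands.
- The arm moves only by the tool carry_out, never from a script. Its arguments are lists of equal length, an entry for each row: "slide": the shift along the tool's x, y, z scaled (see below), a list of three; "delta_rot": the turn, a rotation vector about the tool's x, y, z scaled (see below), a list of three. In form: {"slide": [[dx, dy, dz], ...], "delta_rot": [[ax, ay, az], ...]}. A call has 1 to 12 rows; each row shifts and turns the commanded pose from where the row before left it, along the tool's axes as they then stand; what a row does not reach is not made up. The controller multiplies each number of a shift by 200 mm and each number of a turn by pi rad. A row lasts 1/8 s, in which the tool goes at most 62.5 mm and 10.7 degrees, less where a joint would pass 70% of its speed; a pose out of reach is approached as far as the arm can. A call with a number of a shift or a turn outside -1 to 1 is refused whole. A call with a gripper value outside its range is refused whole. "hand" is the finger opening in mm, from 0 to 85.4, set as the call begins (left out, the last holds). The fingers move at their own pace and stop on an object; "grip_force" is the grip in N (left out, the last holds). Time passes only in rows, so rows that do not move let the fingers close. It gives the time, the measured TCP pose, the force, the opening and the grip force at its end, in the units of the state.
- ctrl.state(): the state, without advancing time (a new reading comes with each control period).
- ctrl.snapshot(name): name is "scene" or "top" or "wrist"; returns a dict with "frame" (400x640x3 uint8, blue, green, red), "depth" (400x640 float32, mm along the optical axis (not along the pixel's ray), 0 where there is no reading), "fx", "fy", "cx", "cy" (pixels), "position" and "orientation" of the camera in the world; the wrist camera has in their place "tool_from_camera" (4x4, takes a point from camera to tool coordinates, whose origin is the TCP and whose axes are the flange's). Camera axes: x right, y up, looking along -z (the intrinsics and any distortion apply to the point x, -y, -z); pixel columns grow to the right and rows downward; lengths in mm; the calibration is good to about 2 mm. A picture is of the moment at which its call begins: read the wrist's pose just before it.
- ctrl.sign_off(): hands the job in; it is judged then, once.
The state is a dict: "t": time; "joints": joint angles; "qvel": joint speeds; "joint_torque": joint torques, N m; "tcp_pos": TCP position; "ee_rot": TCP orientation; "contact_force": force on the tool from outside, world axes, zero at the start; "torque": the same for the moment, N m; "finger_gap": opening from 0.0 (shut) to 1.0 (fully open); "grasp_force": force on a finger pad.
Only numpy, scipy, OpenCV 4.12 (cv2) and the standard library are available. Lean on these libraries where they do the work, as an engineer would, in place of code of your own. Each camera call takes 0.05 s, during which the arm holds its last target. There are 200 camera calls.

## Task

Open the blue oil tank for topping up: swing its orange flip-top tab right up and over until it leans back past upright, then unscrew the black cap beneath it by turning it anticlockwise (seen from above) only until you feel it come up against its stop, and lift it straight out. Never force the cap: do not wrench it against the stop or pull on it while it is still locked. Set the cap gently upright on its foot in the grey dish and let go, leaving the tab open and everything else on the table where it is.

Things in the scene. Friction and masses are not known exactly. Their poses are not given: they have to be found in the camera images.
- tank: blue oil tank fixed to the table, 135 x 92 x 40 mm tall, block from x -53 to +82 in its frame; place and yaw vary, left or right of the dish. Origin on the table under the filler axis, z up, x from the tab's tongue to its hinge. Aluminium neck on the axis: outer diameter 52, from 40 to 66 high. Two hinge posts (12 x 8, 99 high) at x 62, y -31 and +31
- tab_hinge (a point): mid-point of the tab's hinge pin, 97.5 above the table, 62 from the filler axis towards tank +x; the pin lies along tank y
- tab_grip (a point): middle of the tongue of the orange tab, 119 mm from the hinge pin. Tab shut lies level, 4 above the cap: a plate 56 wide, 5 thick, from 6 to 90 from the hinge, then a tongue 18 wide (along tank y), 6 thick, out to 136. Free air (55) below the tongue. The tongue can be pinched on its two sides from above and pivots between the fingers
- tab (a joint): angle of the tab (rad): 0 shut and level, 1.57 upright, 2.2 its end stop, leaning back beyond the hinge. Friction (0.07 N m) holds it where it is left. It may start slightly ajar (up to 0.15)
- cap_knob (a point): centre of the cap's black fluted round knob, half-way up, on its axis: diameter 46 mm, 24 tall; a white line on top lies along its x, z is up. In place the knob rests on the neck top, its top 90 above the table. Below the knob a plug (diameter 20) with three bayonet pins (out to radius 18) reaches 16.5 down; the cap can stand on that foot, 28.5 below this point
- neck_top (a point): centre of the neck's top face, 66 mm above the table. The cap turns freely anticlockwise (from above) through an angle of 0.6 to 1.3 rad, different each time and hidden under the knob, to a hard stop. At the stop, and up to 0.12 rad before it, its pins face slots and it lifts straight out (clear once 20 up); elsewhere the pins catch after 3 of lift
- dish: grey open dish fixed to the table, 150 (x) x 130 (y) outside, 22 tall, walls 4; origin on the table under its centre, axes along its sides; place and yaw vary
- dish_floor (a point): centre of the dish's inner floor, 5 above the table
- ring_gauge: bright steel ring gauge, outer diameter 48, 20 tall, between tank and dish; bystander, origin under its centre (sizes in mm)
- oil_bottle: yellow oil bottle with red cap, diameter 56, 130 tall, at the far side; bystander, origin under its centre (sizes in mm)
- screwdriver: screwdriver lying on the table to the left; bystander
- brush: brush lying on the table to the right; bystander
- gauge_block: small steel gauge block 35 x 12 x 30 standing to the left; bystander, origin under its centre (sizes in mm)
- vblock: dark steel V-block 50 x 60 x 40 to the right; bystander, origin under its centre (sizes in mm)
- cap: the same cap, 50 to 100 g; origin at the middle of its foot, axes as cap_knob. It has about 2 mm of play in the neck. Contact force between cap and tank must stay under 36 N: up to 0.3 N m of turning moment at the stop is safe, and a pull of 5 N. Grip it lightly, centred
Things that resemble listed ones, but are neither listed nor needed, are in the scene too. What is meant by the tank is not purple or red, and is the smaller of those in its own colour.

How it is judged (in metres and radians):
On the way, in this order (a step that is already met when the one before it is completed fails the run):
1. the tab is swung up past upright (more than 1.65 rad) with the cap still seated (value of joint tab above 1.65 rad and distance between cap_knob and neck_top below 0.018 m), for 0.2 s.
2. the cap, still in the neck (raised less than 6 mm), is turned more than 0.4 rad (angle between the x axis of cap_knob and the x axis of tank, either way round above 0.4 rad and z of cap_knob in the frame of neck_top below 0.018 m and horizontal distance between cap_knob and neck_top below 0.005 m), for 0.1 s.
3. the cap is lifted straight out of the neck: raised more than 20 mm, still above the neck (within 20 mm of its axis) and upright (z of cap_knob in the frame of neck_top above 0.032 m and horizontal distance between cap_knob and neck_top below 0.02 m and angle between cap_knob's own z axis and vertical below 0.35 rad).
At the end, for the whole second after the job is handed in: the tab stands open past upright (over 1.6 rad); the cap stands upright (within 0.2 rad) on its foot on the dish floor, its axis within 55 mm (dish x) and 45 mm (dish y) of the dish's centre, at rest and released (value of joint tab above 1.6 rad and x of cap_knob in the frame of dish between -0.055 and 0.055 m and y of cap_knob in the frame of dish between -0.045 and 0.045 m and z of cap_knob in the frame of dish between 0.025 and 0.038 m and angle between cap_knob's own z axis and vertical below 0.2 rad and linear speed of cap below 0.02 m/s and contact force between the fingers and cap below 0.05 N); the robot touches nothing.
It fails at once if the cap is forced: contact force between cap and tank over 36 N (contact force between cap and tank above 36 N).
It fails at once if the cap is dropped or pressed into the dish: contact force between cap and dish over 25 N (contact force between cap and dish above 25 N).
It fails at once if a bystander is moved more than 25 mm (distance of any of ring_gauge, oil_bottle, screwdriver, brush, gauge_block, vblock from where it was at the start of the episode above 0.025 m).
It also fails if it takes over 72 s, if anything falls off the work surface, if the arm or the gripper's body presses on something with over 40 N, if the wrist force passes 120 N, or if a joint passes its speed limit or range.

## Working session

There is one attempt and no reset: what is moved stays moved. The work goes in short steps, Python scripts to look and compute and a tool call to move; the robot and the scene stay as the last step left them, time stands still between calls to the robot, and variables do not carry over. Pictures are saved under pics/ and viewed, at most 10 in all, crops included, and the job is handed in when it is done.

Besides the shell and the picture viewer there is one more tool, called after "Request:" as name(argument=value, ...) on one line, values as JSON. carry_out: Moves the arm, as the interface text tells. Shifts and turns lie within -1 to 1; 1 stands for 200 mm of shift or pi rad of turn. Its arguments: {"type":"object","properties":{"slide":{"type":"array","items":{"type":"array","items":{"type":"number"}}},"delta_rot":{"type":"array","items":{"type":"array","items":{"type":"number"}}},"hand":{"type":"number"},"grip_force":{"type":"number"}},"required":["slide","delta_rot"]}

```bash
ls; mkdir -p pics; cat > h.py <<'E'
import numpy as np, cv2
from rig import ctrl
from scipy.spatial.transform import Rotation as R
def cloud(s, st=None):
    d=s["depth"]; v,u=np.indices(d.shape)
    p=np.stack([(u-s["cx"])/s["fx"]*d, -(v-s["cy"])/s["fy"]*d, -d],-1)
    if "tool_from_camera" in s:
        T=np.array(s["tool_from_camera"]); p=p@T[:3,:3].T+T[:3,3]
        return p@R.from_rotvec(st["ee_rot"]).as_matrix().T+np.array(st["tcp_pos"])
    o=np.array(s["orientation"]); r=R.from_rotvec(o).as_matrix() if o.shape==(3,) else (o if o.shape==(3,3) else R.from_quat(o).as_matrix())
    return p@r.T+np.array(s["position"])
E
python3 - <<'E'
from h import *
print(ctrl.state())
for n in ("top","scene"):
    s=ctrl.snapshot(n); cv2.imwrite(f"pics/{n}.png",s["frame"]); print(n,{k:s[k] for k in s if k not in("frame","depth")})
    np.savez(f"{n}.npz",f=s["frame"],c=cloud(s),d=s["depth"])
E
```

```text
pics
{'t': 0.0, 'joints': array([ 1.08420378e+00,  2.59365667e-01,  1.53610212e+00, -1.89490748e-05,
        1.34799980e+00, -2.02791156e-01]), 'qvel': array([-0.00033626, -0.00101711,  0.00038767, -0.00184099,  0.00145287,
       -0.00055893]), 'joint_torque': array([ 1.79389852e-03, -4.46041667e+01, -2.90564901e+01, -1.59252913e-04,
        1.16819615e-02,  5.62867044e-06]), 'tcp_pos': array([153.87563762, 527.80874842, 403.85455505]), 'ee_rot': array([-4.44205768e-01, -3.10940618e+00,  2.78117022e-03]), 'contact_force': array([-0.20667459, -0.54099122,  0.27523987]), 'torque': array([ 0.04748572,  0.02094394, -0.03181586]), 'grasp_force': 0.0, 'finger_gap': 0.9955380478468153}
top {'fx': 444.5836759820817, 'fy': 444.5836759820817, 'cx': 311.78363713812826, 'cy': 195.64281809316086, 'position': array([ 296.26550747,  -13.86790695, 1347.02195169]), 'orientation': array([ 0.14913976, -0.12685828, -1.57545282])}
scene {'fx': 441.260330603149, 'fy': 441.260330603149, 'cx': 316.6231951028667, 'cy': 188.05505971255363, 'position': array([1195.69487911,  246.30182068,  904.95430073]), 'orientation': array([0.46728016, 0.69384216, 1.83246487])}
```

View pics/top.png

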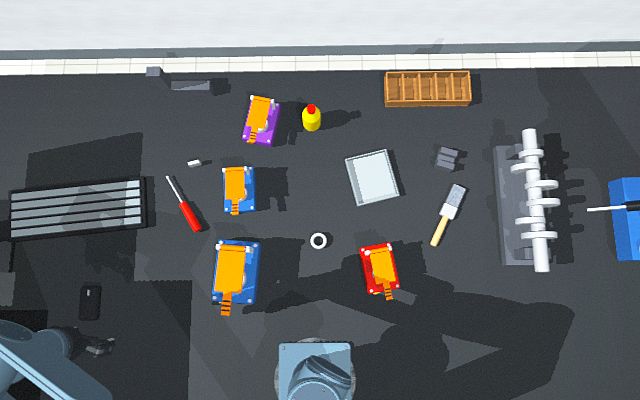

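View pics/scene.png

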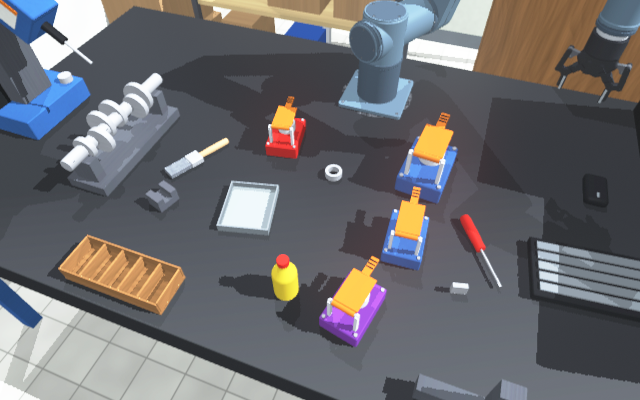

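The top view shows the smaller blue tank at about (238,190) with its tongue towards the robot at (234,212). The dish is at (372,177), the ring at (318,240) and the bigger blue tank at (236,272).

```bash
python3 - <<'E'
from h import *
z=np.load("top.npz"); f,c,d=z["f"],z["c"],z["d"]
hsv=cv2.cvtColor(f,cv2.COLOR_BGR2HSV)
v,u=np.indices(d.shape)
roi=(u>205)&(u<270)&(v>155)&(v<222)
H=hsv[...,0];S=hsv[...,1]
org=roi&(H>8)&(H<25)&(S>150)&(d>0); blu=roi&(H>98)&(H<118)&(S>120)&(d>0)
def rect(m,zr,n):
    m=m&(c[...,2]>zr[0])&(c[...,2]<zr[1]); p=c[m]
    print(n,m.sum(),"mean",p.mean(0).round(1),"z med",np.median(p[:,2]).round(1), cv2.minAreaRect(p[:,:2].astype(np.float32)))
    return p
p=rect(org,(60,160),"orange"); 
A=np.c_[p[:,:2],np.ones(len(p))]; pl=np.linalg.lstsq(A,p[:,2],rcond=None)[0]; print("plane",pl, "rms",(A@pl-p[:,2]).std())
b=rect(blu,(30,50),"tanktop")
roi2=(u>335)&(u<410)&(v>140)&(v<215)&(d>0)
rect(roi2,(15,30),"dishrim"); rect(roi2&(S<60)&(hsv[...,2]>120),(-1,12),"dishfloor")
# per-row orange tongue
for lo in range(int(p[:,0].min()),int(p[:,0].max()),12):
    q=p[(p[:,0]>=lo)&(p[:,0]<lo+12)]
    if len(q): print(lo, q[:,1].min().round(), q[:,1].max().round(), q[:,1].mean().round(1), q[:,2].mean().round(1))
r=(u>300)&(u<335)&(v>225)&(v<255)&(c[...,2]>12); print("ring",c[r].mean(0))
r=(u>213)&(u<275)&(v>235)&(v<320)&(c[...,2]>12);print("bigtank",c[r].min(0),c[r].max(0))
E
```

```text
orange 680 mean [548.3 223.8 105.6] z med 105.2 ((535.3568115234375, 223.09866333007812), (141.1566619873047, 54.11256790161133), 4.236325263977051)
plane [-9.19204775e-02  8.82313903e-03  1.54018628e+02] rms 3.3581261106442244
tanktop 532 mean [535.4 209.7  39.7] z med 40.1 ((552.4735107421875, 225.0094451904297), (136.04307556152344, 93.1559829711914), 3.570300579071045)
dishrim 306 mean [ 589.2 -178.1   21.5] z med 21.5 ((588.5940551757812, -177.450927734375), (151.51011657714844, 131.02243041992188), 13.589010238647461)
dishfloor 1758 mean [ 590.1 -179.5    5.6] z med 5.5 ((592.13818359375, -180.06033325195312), (155.6524658203125, 136.9667205810547), 13.832574844360352)
465 212.0 227.0 219.9 113.3
477 213.0 228.0 219.9 112.7
489 213.0 229.0 220.5 112.4
501 209.0 246.0 224.2 109.4
513 195.0 246.0 220.5 107.9
525 195.0 248.0 221.3 107.1
537 198.0 251.0 223.9 105.6
549 199.0 252.0 224.9 104.2
561 199.0 253.0 225.8 103.5
573 200.0 253.0 225.9 102.4
585 200.0 252.0 225.9 101.8
597 203.0 249.0 225.7 103.4
ring [394.14378174 -12.81353864  51.71124706]
bigtank [192.06435705 -13.86790695  12.17857966] [ 400.85156606  287.73281607 1347.02195169]
```

```bash
cat >> h.py <<'E'
def plan(pos, psi):
    """tool deltas to TCP pos with tool y at angle psi(rad) from world +y (ccw), tool down"""
    st=ctrl.state(); Rc=R.from_rotvec(st["ee_rot"]); y=np.array([-np.sin(psi),np.cos(psi),0]); zt=np.array([0,0,-1.])
    Rt=R.from_matrix(np.c_[np.cross(y,zt),y,zt]); dr=(Rc.inv()*Rt).as_rotvec()/np.pi
    d=np.array(pos)-st["tcp_pos"]; ds=Rc.inv().apply(d)/200; dt=Rt.inv().apply(d)/200
    print("t",round(st["t"],2),"pos",st["tcp_pos"].round(1),"F",st["contact_force"].round(2),"M",st["torque"].round(3),"gap",round(st["finger_gap"]*85.4,1),"gf",round(float(st["grasp_force"]),1),"q",st["joints"].round(2))
    print("slide in current axes",ds.round(4),"in target axes",dt.round(4),"rot",dr.round(4),"min rows",np.abs(d).max()/62.5,np.linalg.norm(dr)*np.pi/.187)
E
python3 -c "
from h import *
plan([481,220.2,350],0.067)"
```

```text
t 0.1 pos [153.9 527.8 403.9] F [-0.37 -0.06  0.2 ] M [-0.027 -0.016  0.012] gap 85.4 gf 0.0 q [ 1.08  0.26  1.54 -0.    1.35 -0.2 ]
slide in current axes [-2.0009 -1.0182  0.2707] in target axes [-1.5289 -1.6442  0.2697] rot [-0.0005 -0.0002 -0.1117] min rows 5.233648962542238 1.8760830782251243
```

Request:
carry_out(slide=[[-0.222, -0.113, 0.03], [-0.222, -0.113, 0.03], [-0.222, -0.113, 0.03], [-0.222, -0.113, 0.03], [-0.222, -0.113, 0.03], [-0.222, -0.113, 0.03], [-0.222, -0.113, 0.03], [-0.222, -0.113, 0.03], [-0.222, -0.113, 0.03], [0, 0, 0], [0, 0, 0], [0, 0, 0]], delta_rot=[[0, 0, 0], [0, 0, 0], [0, 0, 0], [0, 0, 0], [0, 0, 0], [0, 0, 0], [0, 0, 0], [0, 0, 0], [0, 0, 0], [0, 0, -0.056], [0, 0, -0.056], [0, 0, 0]], hand=50)

```text
t: 1.6
tcp_pos: [480.6, 220.6, 350.3]
ee_rot: [0.104, -3.139, 0.0]
contact_force: [-0.1, 0.3, 0.0]
finger_gap: 0.587
grasp_force: 0.0
```

```bash
python3 - <<'E'
from h import *
plan([481,220.2,264],0.067)
st=ctrl.state(); s=ctrl.snapshot("wrist"); c=cloud(s,st); f=s["frame"]; cv2.imwrite("pics/w1.png",f)
hsv=cv2.cvtColor(f,cv2.COLOR_BGR2HSV); H,S=hsv[...,0],hsv[...,1]
o=(H>8)&(H<25)&(S>150)&(s["depth"]>0)&(c[...,2]>60)&(c[...,2]<180)&(abs(c[...,1]-225)<60)&(c[...,0]>440)
p=c[o]; print(o.sum(),p.min(0),p.max(0))
for lo in range(455,620,12):
    q=p[(p[:,0]>=lo)&(p[:,0]<lo+12)]
    if len(q)>20: print(lo,len(q),np.percentile(q[:,1],[1,99]).round(1),np.median(q[:,2]).round(1))
E
```

```text
t 1.6 pos [480.6 220.6 350.3] F [-0.11  0.29  0.04] M [0.082 0.045 0.036] gap 50.2 gf 0.0 q [ 0.22  0.26  1.67 -0.    1.21 -1.42]
slide in current axes [-0.0021 -0.0022  0.4313] in target axes [-0.0017 -0.0023  0.4313] rot [-0.0001 -0.0003 -0.0003] min rows 1.3800296783815365 0.00733369504220135
5852 [463.39969012 195.51690088  73.04364393] [593.89983003 254.17092313 116.74729621]
455 97 [211.5 227.8] 114.2
467 261 [211.7 228.6] 113.8
479 258 [212.4 229.5] 112.6
491 229 [213.  230.4] 111.2
503 558 [196.6 248.7] 109.4
515 810 [195.9 249.8] 108.4
527 756 [196.9 250.2] 107.3
539 718 [197.3 251.1] 106.1
551 686 [197.6 251.8] 105.0
563 651 [198.8 252.8] 103.8
575 617 [199.1 253.4] 102.6
587 211 [199.2 247.6] 101.7
```

View pics/w1.png

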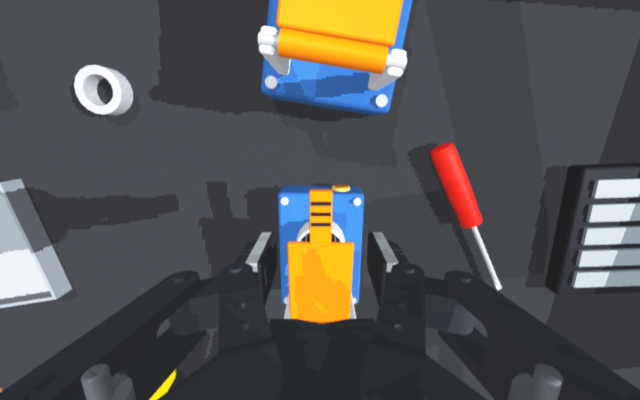

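The wrist view shows the tongue at about (320,212), centred between the fingers. The tab slopes at about 0.096 rad, so it is slightly ajar, and the numbers fit the top view.

Request:
carry_out(slide=[[0, 0, 0.144], [0, 0, 0.144], [0, 0, 0.143], [0, 0, 0]], delta_rot=[[0, 0, 0], [0, 0, 0], [0, 0, 0], [0, 0, 0]])

```text
t: 2.15
tcp_pos: [479.5, 220.8, 262.6]
ee_rot: [0.103, -3.135, 0.002]
contact_force: [0.1, -1.0, -0.2]
finger_gap: 0.588
grasp_force: 0.0
```

Request:
carry_out(slide=[[0, 0, 0], [0, 0, 0], [0, 0, 0], [0, 0, 0], [0, 0, 0], [0, 0, 0]], delta_rot=[[0, 0, 0], [0, 0, 0], [0, 0, 0], [0, 0, 0], [0, 0, 0], [0, 0, 0]], hand=5, grip_force=20)

```text
t: 2.9
tcp_pos: [481.2, 220.2, 265.7]
ee_rot: [-0.106, 3.138, -0.002]
contact_force: [1.5, -5.0, 1.5]
finger_gap: 0.204
grasp_force: 22.9
```

```bash
python3 - <<'E'
from h import *
plan([481,220.2,264],0.067)
hx,hy,hz=599.5,228.1,97.5; g=0.067
st=ctrl.state(); P=st["tcp_pos"]; r=np.hypot(hx-P[0],P[2]-155-hz); a0=np.arctan2(P[2]-155-hz,hx-P[0]); print(r,a0)
A=np.linspace(a0,1.97,25); 
pts=np.c_[-r*np.cos(A), r*np.sin(A)]  # along tank x, z
d=np.diff(pts,axis=0)
# tool x = -tank x, tool z = -z
for k in d: print([round(-k[0]/200,3),0,round(-k[1]/200,3)],end=",")
E
```

```text
t 2.9 pos [481.2 220.2 265.7] F [ 1.47 -5.    1.54] M [-0.778 -0.145 -0.125] gap 17.5 gf 22.9 q [ 0.22  0.36  1.77 -0.    1.01 -1.42]
slide in current axes [0.0011 0.     0.0084] in target axes [0.001  0.     0.0084] rot [-0.0004  0.0007  0.0002] min rows 0.026789314532399657 0.0142799233161277
119.0215811379094 0.11091588059329728
[np.float64(-0.007), 0, np.float64(-0.046)],[np.float64(-0.01), 0, np.float64(-0.045)],[np.float64(-0.014), 0, np.float64(-0.044)],[np.float64(-0.017), 0, np.float64(-0.043)],[np.float64(-0.02), 0, np.float64(-0.041)],[np.float64(-0.024), 0, np.float64(-0.04)],[np.float64(-0.027), 0, np.float64(-0.038)],[np.float64(-0.029), 0, np.float64(-0.035)],[np.float64(-0.032), 0, np.float64(-0.033)],[np.float64(-0.035), 0, np.float64(-0.031)],[np.float64(-0.037), 0, np.float64(-0.028)],[np.float64(-0.039), 0, np.float64(-0.025)],[np.float64(-0.041), 0, np.float64(-0.022)],[np.float64(-0.042), 0, np.float64(-0.019)],[np.float64(-0.043), 0, np.float64(-0.015)],[np.float64(-0.045), 0, np.float64(-0.012)],[np.float64(-0.045), 0, np.float64(-0.008)],[np.float64(-0.046), 0, np.float64(-0.005)],[np.float64(-0.046), 0, np.float64(-0.001)],[np.float64(-0.046), 0, np.float64(0.002)],[np.float64(-0.046), 0, np.float64(0.006)],[np.float64(-0.045), 0, np.float64(0.009)],[np.float64(-0.044), 0, np.float64(0.013)],[np.float64(-0.043), 0, np.float64(0.016)],
```

Request:
carry_out(slide=[[-0.007, 0, -0.046], [-0.01, 0, -0.045], [-0.014, 0, -0.044], [-0.017, 0, -0.043], [-0.02, 0, -0.041], [-0.024, 0, -0.04], [-0.027, 0, -0.038], [-0.029, 0, -0.035], [-0.032, 0, -0.033], [-0.035, 0, -0.031], [-0.037, 0, -0.028], [-0.039, 0, -0.025]], delta_rot=[[0, 0, 0], [0, 0, 0], [0, 0, 0], [0, 0, 0], [0, 0, 0], [0, 0, 0], [0, 0, 0], [0, 0, 0], [0, 0, 0], [0, 0, 0], [0, 0, 0], [0, 0, 0]])

```text
t: 4.4
tcp_pos: [538.1, 223.7, 354.5]
ee_rot: [0.106, -3.137, 0.005]
contact_force: [-2.0, -5.9, -2.6]
finger_gap: 0.204
grasp_force: 24.9
```

```bash
python3 -c "
from h import *
st=ctrl.state();P=st['tcp_pos'];print(np.hypot((599.5-P[0])/np.cos(.067),P[2]-252.5),np.arctan2(P[2]-252.5,599.5-P[0]))
plan([599.5,228.1,371.5],0.067)"
```

```text
119.11283336346749 1.029047197576614
t 4.4 pos [538.1 223.7 354.5] F [-1.99 -5.88 -2.59] M [-1.072  0.573 -0.131] gap 17.4 gf 24.9 q [ 0.2   0.35  1.53 -0.    1.26 -1.43]
slide in current axes [-0.3074  0.0009 -0.086 ] in target axes [-0.3077  0.0013 -0.085 ] rot [-0.0009 -0.001   0.0001] min rows 0.982113110779197 0.022294229268883158
```

Tracking well; continue over the top.

Request:
carry_out(slide=[[-0.041, 0, -0.022], [-0.042, 0, -0.019], [-0.043, 0, -0.015], [-0.045, 0, -0.012], [-0.045, 0, -0.008], [-0.046, 0, -0.005], [-0.046, 0, -0.001], [-0.046, 0, 0.002], [-0.046, 0, 0.006], [-0.045, 0, 0.009], [-0.044, 0, 0.013], [-0.043, 0, 0.016]], delta_rot=[[0, 0, 0], [0, 0, 0], [0, 0, 0], [0, 0, 0], [0, 0, 0], [0, 0, 0], [0, 0, 0], [0, 0, 0], [0, 0, 0], [0, 0, 0], [0, 0, 0], [0, 0, 0]])

```text
t: 5.9
tcp_pos: [645.2, 230.2, 363.1]
ee_rot: [-0.105, 3.139, -0.006]
contact_force: [0.2, -8.2, 2.4]
finger_gap: 0.202
grasp_force: 27.0
```

Request:
carry_out(slide=[[0, 0, 0], [0, 0, 0], [0, 0, 0], [0, 0, 0]], delta_rot=[[0, 0, 0], [0, 0, 0], [0, 0, 0], [0, 0, 0]], hand=55)

```text
t: 6.4
tcp_pos: [644.6, 232.4, 361.8]
ee_rot: [-0.108, 3.139, 0.0]
contact_force: [0.3, -0.1, -0.1]
finger_gap: 0.644
grasp_force: 0.0
```

Request:
carry_out(slide=[[0, 0, -0.15], [0, 0, -0.2], [0, 0, 0], [0, 0, 0]], delta_rot=[[0, 0, 0], [0, 0, 0], [0, 0, 0], [0, 0, 0]])

```text
t: 6.9
tcp_pos: [644.6, 232.1, 431.1]
ee_rot: [0.107, -3.139, 0.0]
contact_force: [-0.1, 0.0, -1.0]
finger_gap: 0.64
grasp_force: 0.0
```

```bash
python3 - <<'E'
from h import *
plan([460,219,330],0.067-0.75)
s=ctrl.snapshot("scene"); cv2.imwrite("pics/s2.png",cv2.resize(s["frame"][60:320,280:600],None,fx=2,fy=2))
E
```

```text
t 6.9 pos [644.6 232.1 431.1] F [-0.12  0.01 -1.05] M [ 0.03  -0.018 -0.015] gap 54.6 gf 0.0 q [ 0.18  0.49  1.12  0.    1.52 -1.46]
slide in current axes [ 0.9251 -0.0026  0.506 ] in target axes [ 0.6745 -0.6335  0.5056] rot [-1.000e-04 -1.000e-04  2.391e-01] min rows 2.9535578789894243 4.01729223103037
```

View pics/s2.png

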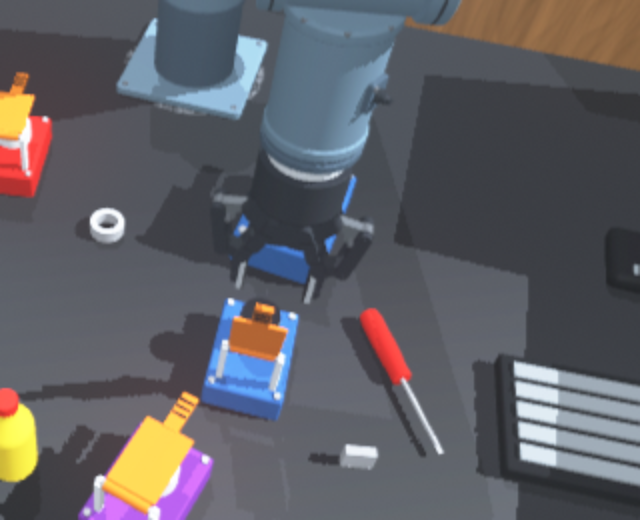

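The tab leans back past upright, with its top towards the camera at (262,315) and the dark cap behind it. Next I move above the cap.

Request:
carry_out(slide=[[0.178, 0, 0], [0.178, 0, 0], [0.177, 0, 0], [0, 0, 0.1], [0, 0, 0.1], [0, 0, 0.1], [0, 0, 0], [0, 0, 0], [0, 0, 0], [0, 0, 0]], delta_rot=[[0, 0, 0], [0, 0, 0], [0, 0, 0], [0, 0, 0], [0, 0, 0.048], [0, 0, 0.048], [0, 0, 0.048], [0, 0, 0.048], [0, 0, 0.047], [0, 0, 0]], hand=75)

```text
t: 8.2
tcp_pos: [538.1, 224.7, 370.1]
ee_rot: [-1.049, -2.959, 0.002]
contact_force: [-0.5, -0.1, 0.1]
finger_gap: 0.88
grasp_force: 0.0
```

```bash
python3 - <<'E'
from h import *
st=ctrl.state(); s=ctrl.snapshot("wrist"); c=cloud(s,st); f=s["frame"]; cv2.imwrite("pics/w2.png",f); np.savez("w2.npz",c=c,f=f)
r=(np.hypot(c[...,0]-538,c[...,1]-224)<60)&(c[...,2]>84)&(c[...,2]<96)&(s["depth"]>0)
p=c[r]; print(len(p),np.median(p,0),p.min(0),p.max(0),cv2.minEnclosingCircle(p[:,:2].astype(np.float32)))
plan([538,224,233],0.067-0.75)
E
```

```text
1844 [535.97617827 224.90696544  90.93452009] [513.32013432 200.38879401  84.02348345] [594.63538595 247.44438482  95.93360762] ((554.3421630859375, 219.20660400390625), 41.77033233642578)
t 8.25 pos [538.2 224.7 370.4] F [-0.63  0.01  0.85] M [-0.022 -0.031 -0.016] gap 74.7 gf 0.0 q [ 0.2   0.34  1.5   0.    1.3  -0.69]
slide in current axes [-0.0025 -0.0023  0.6868] in target axes [-0.0015 -0.0035  0.6868] rot [-0.0005 -0.0004  0.001 ] min rows 2.1977299118849714 0.020741849925681493
```

View pics/w2.png

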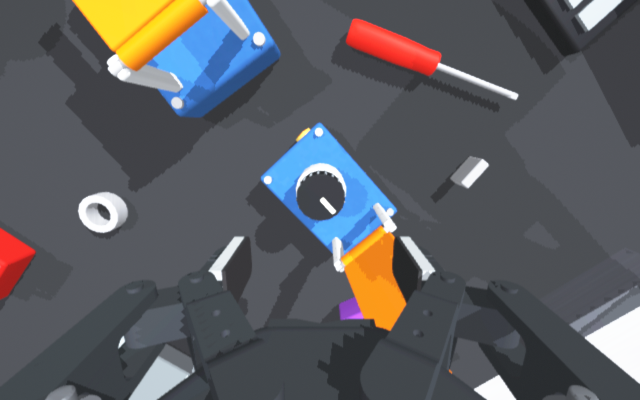

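The cap is at about (321,193) with its white line pointing to the hinge at (328,205). I'll refine its centre.

```bash
python3 - <<'E'
from h import *
z=np.load("w2.npz"); c,f=z["c"],z["f"]; V=f.max(-1).astype(int)
v,u=np.indices(V.shape); r=(np.hypot(u-321,v-195)<34)&(c[...,2]>87)&(c[...,2]<96)
p=c[r]; print(len(p),cv2.minEnclosingCircle(p[:,:2].astype(np.float32)),cv2.fitEllipse(cv2.convexHull(p[:,:2].astype(np.float32))),np.median(p[:,2]))
w=r&(V>150)&(np.hypot(u-325,v-204)<14); q=c[w][:,:2]; d=q-q.mean(0); e=np.linalg.svd(d,full_matrices=False)[2][0]; print("line",len(q),q.mean(0),np.arctan(e[1]/e[0]))
plan([538,224,300],0.067-0.6)
E
```

```text
1812 ((536.9117431640625, 223.99400329589844), 23.63785171508789) ((536.775390625, 224.20945739746094), (45.87832260131836, 46.5199089050293), 171.83428955078125) 90.94699854955354
line 118 [547.52060483 224.30280524] 0.023182470148945488
t 8.25 pos [538.2 224.7 370.4] F [-0.63  0.01  0.85] M [-0.022 -0.031 -0.016] gap 74.7 gf 0.0 q [ 0.2   0.34  1.5   0.    1.3  -0.69]
slide in current axes [-0.002  -0.0029  0.3518] in target axes [-0.001  -0.0037  0.3518] rot [-0.0005 -0.0005 -0.0467] min rows 1.1257299118849715 0.7851146204087477
```

Request:
carry_out(slide=[[0, 0, 0], [0.004, -0.006, 0.15], [0, 0, 0.2], [0, 0, 0.2], [0, 0, 0.1], [0, 0, 0], [0, 0, 0]], delta_rot=[[0, 0, -0.047], [0, 0, 0], [0, 0, 0], [0, 0, 0], [0, 0, 0], [0, 0, 0], [0, 0, 0]], hand=64)

```text
t: 9.12
tcp_pos: [537.6, 224.3, 242.3]
ee_rot: [0.829, 3.029, 0.001]
contact_force: [0.2, -0.0, 0.2]
finger_gap: 0.748
grasp_force: 0.0
```

```bash
python3 - <<'E'
from h import *
plan([537,224.1,240],0.067-0.6)
E
```

```text
t 9.12 pos [537.6 224.3 242.3] F [ 0.21 -0.04  0.16] M [-0.02   0.023  0.056] gap 63.9 gf 0.0 q [ 0.2   0.47  1.66  0.    1.02 -0.83]
slide in current axes [ 0.0021 -0.0023  0.0113] in target axes [ 0.0021 -0.0023  0.0113] rot [ 0.0002  0.0002 -0.0003] min rows 0.03616409118841693 0.0075571761824353685
```

Request:
carry_out(slide=[[0.002, -0.002, 0.01], [0, 0, 0], [0, 0, 0], [0, 0, 0], [0, 0, 0], [0, 0, 0]], delta_rot=[[0, 0, 0], [0, 0, 0], [0, 0, 0], [0, 0, 0], [0, 0, 0], [0, 0, 0]], hand=35, grip_force=20)

```text
t: 9.88
tcp_pos: [537.2, 224.1, 240.9]
ee_rot: [0.83, 3.028, 0.002]
contact_force: [-1.3, -0.2, 7.0]
finger_gap: 0.531
grasp_force: 20.7
```

```bash
python3 - <<'E'
from h import *
plan([537,224.1,240],0.067-0.6)
E
```

```text
t 9.88 pos [537.2 224.1 240.9] F [-1.35 -0.22  7.05] M [0.008 0.01  0.035] gap 45.4 gf 20.7 q [ 0.2   0.47  1.66 -0.    1.01 -0.83]
slide in current axes [ 0.0008 -0.0007  0.0044] in target axes [ 0.0008 -0.0006  0.0044] rot [ 0.0006  0.0007 -0.0006] min rows 0.014222133573980954 0.017862271830585478
```

Request:
carry_out(slide=[[0, 0, -0.003], [0, 0, 0], [0, 0, 0]], delta_rot=[[0, 0, 0], [0, 0, -0.015], [0, 0, 0]])

```text
t: 10.25
tcp_pos: [537.1, 224.1, 240.9]
ee_rot: [0.759, 3.047, 0.001]
contact_force: [0.8, 0.1, 5.1]
finger_gap: 0.528
grasp_force: 20.7
```

```bash
python3 - <<'E'
from h import *
plan([537,224.1,240],0.067-0.6)
E
```

```text
t 10.25 pos [537.1 224.1 240.9] F [0.83 0.11 5.1 ] M [ 0.065 -0.103  0.089] gap 45.1 gf 20.7 q [ 0.2   0.47  1.66 -0.    1.01 -0.88]
slide in current axes [ 0.0003 -0.0003  0.0045] in target axes [ 0.0003 -0.0003  0.0045] rot [0.0004 0.0004 0.0143] min rows 0.014380154905239579 0.23994904021250782
```

Request:
carry_out(slide=[[0, 0, -0.003], [0, 0, 0], [0, 0, 0], [0, 0, 0], [0, 0, 0], [0, 0, 0], [0, 0, 0], [0, 0, 0], [0, 0, 0]], delta_rot=[[0, 0, 0], [0, 0, -0.018], [0, 0, -0.018], [0, 0, -0.018], [0, 0, -0.018], [0, 0, -0.018], [0, 0, -0.018], [0, 0, -0.018], [0, 0, 0]])

```text
t: 11.38
tcp_pos: [536.9, 224.0, 240.9]
ee_rot: [0.146, 3.138, 0.0]
contact_force: [0.7, -0.3, 4.9]
finger_gap: 0.528
grasp_force: 20.5
```

```bash
cat > m.py <<'E'
from h import *
st=ctrl.state(); y=R.from_rotvec(st["ee_rot"]).as_matrix()[:,1]
ps=np.arctan2(-y[0],y[1]); print("t",round(st["t"],2),"turned",round(ps+0.533,3),"F",st["contact_force"].round(1),"Mz",st["torque"].round(3),"pos",st["tcp_pos"].round(1),"tau6",st["joint_torque"][5].round(3),"gf",round(float(st["grasp_force"]),1))
E
python3 m.py
```

```text
t 11.38 turned 0.44 F [ 0.7 -0.3  4.9] Mz [ 0.052 -0.28  -0.022] pos [536.9 224.  240.9] tau6 -0.296 gf 20.5
```

Request:
carry_out(slide=[[0, 0, 0], [0, 0, 0]], delta_rot=[[0, 0, -0.016], [0, 0, 0]])

```text
t: 11.62
tcp_pos: [536.8, 224.1, 240.9]
ee_rot: [0.068, 3.14, 0.0]
contact_force: [0.9, 0.3, 4.8]
finger_gap: 0.53
grasp_force: 20.6
```

```bash
python3 - <<'E'
from h import *
import m
s=ctrl.snapshot("wrist"); cv2.imwrite("pics/w3.png",cv2.resize(s["frame"][100:350,200:440],None,fx=2.4,fy=2.4))
import importlib; importlib.reload(m)
E
```

```text
t 11.62 turned 0.489 F [0.9 0.3 4.8] Mz [ 0.053 -0.217 -0.014] pos [536.8 224.1 240.9] tau6 -0.239 gf 20.6
t 11.68 turned 0.489 F [1.4 0.5 4.6] Mz [ 0.092 -0.211  0.045] pos [536.8 224.1 240.9] tau6 -0.057 gf 20.6
```

View pics/w3.png

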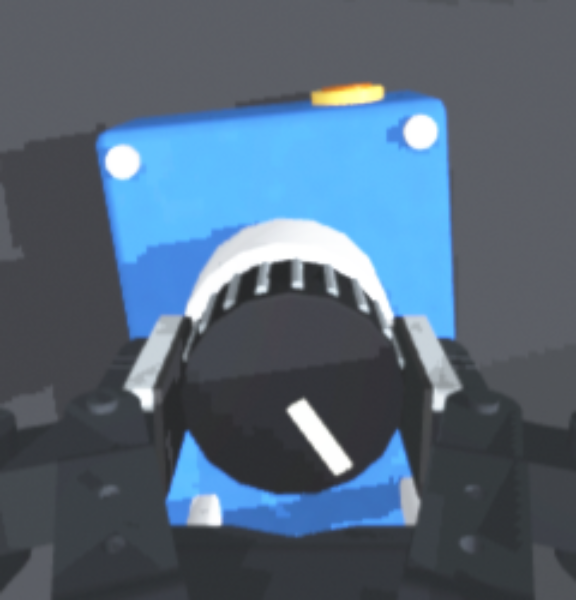

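The white line keeps its angle to the hand, at (298,402)–(342,470), so the cap is following without slip. I continue in small steps, feeling for the stop.

Request:
carry_out(slide=[[0, 0, 0], [0, 0, 0]], delta_rot=[[0, 0, -0.016], [0, 0, 0]])

```text
t: 11.92
tcp_pos: [536.8, 224.1, 240.9]
ee_rot: [-0.011, 3.141, 0.0]
contact_force: [0.7, 0.3, 5.5]
finger_gap: 0.528
grasp_force: 20.6
```

```bash
python3 m.py
```

```text
t 11.93 turned 0.54 F [0.7 0.3 5.5] Mz [ 0.08  -0.146  0.025] pos [536.8 224.1 240.9] tau6 -0.228 gf 20.6
```

Request:
carry_out(slide=[[0, 0, 0], [0, 0, 0]], delta_rot=[[0, 0, -0.014], [0, 0, 0]])

```text
t: 12.18
tcp_pos: [536.8, 224.1, 240.9]
ee_rot: [-0.079, 3.14, 0.0]
contact_force: [0.9, -0.3, 4.5]
finger_gap: 0.532
grasp_force: 20.7
```

```bash
python3 m.py
```

```text
t 12.18 turned 0.583 F [ 0.9 -0.3  4.5] Mz [ 0.123 -0.177  0.042] pos [536.8 224.1 240.9] tau6 -0.155 gf 20.7
```

Request:
carry_out(slide=[[0, 0, 0], [0, 0, 0]], delta_rot=[[0, 0, -0.013], [0, 0, 0]])

```text
t: 12.42
tcp_pos: [536.7, 224.1, 240.9]
ee_rot: [-0.143, 3.138, 0.0]
contact_force: [1.3, 0.1, 5.1]
finger_gap: 0.53
grasp_force: 20.7
```

```bash
python3 m.py
```

```text
t 12.43 turned 0.624 F [1.3 0.1 5.1] Mz [ 0.105 -0.154  0.046] pos [536.7 224.1 240.9] tau6 -0.125 gf 20.7
```

Request:
carry_out(slide=[[0, 0, 0], [0, 0, 0]], delta_rot=[[0, 0, -0.013], [0, 0, 0]])

```text
t: 12.68
tcp_pos: [536.7, 224.1, 240.9]
ee_rot: [-0.207, 3.134, 0.0]
contact_force: [1.2, 0.0, 5.4]
finger_gap: 0.53
grasp_force: 20.7
```

```bash
python3 m.py
```

```text
t 12.68 turned 0.665 F [1.2 0.  5.4] Mz [ 0.112 -0.157  0.044] pos [536.7 224.1 240.9] tau6 -0.125 gf 20.7
```

Request:
carry_out(slide=[[0, 0, 0], [0, 0, 0]], delta_rot=[[0, 0, -0.013], [0, 0, 0]])

```text
t: 12.92
tcp_pos: [536.8, 224.1, 240.9]
ee_rot: [-0.271, 3.129, 0.0]
contact_force: [0.6, 0.4, 5.2]
finger_gap: 0.529
grasp_force: 20.7
```

```bash
python3 m.py
```

```text
t 12.93 turned 0.706 F [0.6 0.4 5.2] Mz [ 0.105 -0.169 -0.001] pos [536.8 224.1 240.9] tau6 -0.125 gf 20.7
```

Request:
carry_out(slide=[[0, 0, 0], [0, 0, 0]], delta_rot=[[0, 0, -0.013], [0, 0, 0]])

```text
t: 13.18
tcp_pos: [536.7, 224.1, 240.9]
ee_rot: [-0.335, 3.123, 0.0]
contact_force: [0.3, -0.0, 5.5]
finger_gap: 0.528
grasp_force: 20.7
```

```bash
python3 m.py
```

```text
t 13.18 turned 0.747 F [ 0.3 -0.   5.5] Mz [ 0.125 -0.205  0.092] pos [536.7 224.1 240.9] tau6 -0.125 gf 20.7
```

Request:
carry_out(slide=[[0, 0, 0], [0, 0, 0]], delta_rot=[[0, 0, -0.013], [0, 0, 0]])

```text
t: 13.42
tcp_pos: [536.7, 224.1, 240.9]
ee_rot: [-0.399, 3.116, 0.0]
contact_force: [1.1, 0.3, 4.2]
finger_gap: 0.535
grasp_force: 20.7
```

```bash
python3 m.py
```

```text
t 13.43 turned 0.788 F [1.1 0.3 4.2] Mz [ 0.142 -0.18   0.086] pos [536.7 224.1 240.9] tau6 -0.125 gf 20.7
```

Request:
carry_out(slide=[[0, 0, 0], [0, 0, 0]], delta_rot=[[0, 0, -0.013], [0, 0, 0]])

```text
t: 13.68
tcp_pos: [536.7, 224.1, 240.9]
ee_rot: [-0.462, 3.107, 0.0]
contact_force: [1.1, 0.3, 4.8]
finger_gap: 0.532
grasp_force: 20.7
```

```bash
python3 m.py
```

```text
t 13.68 turned 0.829 F [1.1 0.3 4.8] Mz [ 0.149 -0.167 -0.014] pos [536.7 224.1 240.9] tau6 -0.125 gf 20.7
```

Request:
carry_out(slide=[[0, 0, 0], [0, 0, 0]], delta_rot=[[0, 0, -0.013], [0, 0, 0]])

```text
t: 13.92
tcp_pos: [536.7, 224.1, 240.9]
ee_rot: [-0.526, 3.097, 0.0]
contact_force: [1.5, 0.5, 5.6]
finger_gap: 0.53
grasp_force: 20.7
```

```bash
python3 m.py
```

```text
t 13.93 turned 0.869 F [1.5 0.5 5.6] Mz [ 0.166 -0.149  0.054] pos [536.7 224.1 240.9] tau6 -0.125 gf 20.7
```

Request:
carry_out(slide=[[0, 0, 0], [0, 0, 0]], delta_rot=[[0, 0, -0.013], [0, 0, 0]])

```text
t: 14.18
tcp_pos: [536.7, 224.1, 240.9]
ee_rot: [-0.589, 3.086, 0.0]
contact_force: [0.2, 0.9, 4.9]
finger_gap: 0.528
grasp_force: 20.7
```

```bash
cat >> m.py <<'E'
def line(f):
    v,u=np.nonzero(f.min(-1)>140); k=np.hypot((u-322),(v-260)*1.05)<37; p=np.c_[u[k],v[k]].astype(float)
    e=np.linalg.svd(p-p.mean(0),full_matrices=False)[2][0]; return k.sum(),p.mean(0).round(1),round(float(np.arctan2(e[0],e[1])%np.pi),3)
print("line now",line(ctrl.snapshot("wrist")["frame"]))
E
python3 - <<'E'
import m,cv2
g=cv2.imread("pics/w3.png"); import numpy as np
b=np.zeros((400,640,3),np.uint8); b[100:350,200:440]=cv2.resize(g,(240,250),interpolation=cv2.INTER_AREA); print("w3",m.line(b))
E
```

```text
t 14.18 turned 0.91 F [0.2 0.9 4.9] Mz [ 0.159 -0.146  0.023] pos [536.7 224.1 240.9] tau6 -0.125 gf 20.7
line now (np.int64(278), array([331.1, 279.4]), 0.658)
w3 (np.int64(273), array([331. , 279.2]), 0.654)
```

No slip, so the cap is still turning freely. Continuing.

Request:
carry_out(slide=[[0, 0, 0], [0, 0, 0]], delta_rot=[[0, 0, -0.013], [0, 0, 0]])

```text
t: 14.48
tcp_pos: [536.7, 224.1, 240.9]
ee_rot: [-0.652, 3.073, 0.0]
contact_force: [1.7, -0.2, 5.4]
finger_gap: 0.527
grasp_force: 20.7
```

```bash
python3 m.py
```

```text
t 14.47 turned 0.951 F [ 1.7 -0.2  5.4] Mz [ 0.078 -0.195 -0.036] pos [536.7 224.1 240.9] tau6 -0.125 gf 20.7
line now (np.int64(281), array([331.1, 279.4]), 0.659)
```

Request:
carry_out(slide=[[0, 0, 0], [0, 0, 0]], delta_rot=[[0, 0, -0.013], [0, 0, 0]])

```text
t: 14.78
tcp_pos: [536.7, 224.1, 240.9]
ee_rot: [-0.714, 3.059, 0.0]
contact_force: [0.5, 1.0, 4.8]
finger_gap: 0.534
grasp_force: 20.7
```

```bash
python3 m.py
```

```text
t 14.78 turned 0.992 F [0.5 1.  4.8] Mz [ 0.094 -0.156  0.071] pos [536.7 224.1 240.9] tau6 -0.125 gf 20.7
line now (np.int64(281), array([331.1, 279.4]), 0.659)
```

Request:
carry_out(slide=[[0, 0, 0], [0, 0, 0]], delta_rot=[[0, 0, -0.013], [0, 0, 0]])

```text
t: 15.08
tcp_pos: [536.7, 224.2, 240.9]
ee_rot: [-0.777, 3.044, 0.0]
contact_force: [1.0, 0.2, 5.8]
finger_gap: 0.529
grasp_force: 20.7
```

```bash
python3 m.py
```

```text
t 15.07 turned 1.033 F [1.  0.2 5.8] Mz [ 0.177 -0.144  0.051] pos [536.7 224.2 240.9] tau6 -0.123 gf 20.7
line now (np.int64(283), array([331.1, 279.3]), 0.664)
```

Request:
carry_out(slide=[[0, 0, 0], [0, 0, 0]], delta_rot=[[0, 0, -0.01], [0, 0, 0]])

```text
t: 15.38
tcp_pos: [536.8, 224.1, 240.9]
ee_rot: [-0.825, 3.031, 0.0]
contact_force: [1.6, 0.4, 4.7]
finger_gap: 0.533
grasp_force: 20.7
```

```bash
python3 m.py
```

```text
t 15.38 turned 1.065 F [1.6 0.4 4.7] Mz [ 0.084 -0.241 -0.114] pos [536.8 224.1 240.9] tau6 -0.259 gf 20.7
line now (np.int64(282), array([331.1, 279.3]), 0.66)
```

Request:
carry_out(slide=[[0, 0, 0], [0, 0, 0]], delta_rot=[[0, 0, -0.004], [0, 0, 0]])

```text
t: 15.68
tcp_pos: [536.9, 224.0, 240.9]
ee_rot: [-0.843, 3.026, 0.0]
contact_force: [1.5, 0.3, 5.5]
finger_gap: 0.533
grasp_force: 20.7
```

```bash
python3 m.py; python3 m.py
```

```text
t 15.68 turned 1.077 F [1.5 0.3 5.5] Mz [ 0.037 -0.208 -0.37 ] pos [536.9 224.  240.9] tau6 -0.395 gf 20.7
line now (np.int64(287), array([330.9, 279.3]), 0.664)
t 15.72 turned 1.076 F [0.7 0.5 5.1] Mz [ 0.087 -0.234 -0.359] pos [536.9 224.  240.9] tau6 -0.353 gf 20.7
line now (np.int64(287), array([330.9, 279.2]), 0.664)
```

The moment rose to about −0.36 N m, so this is the stop. I back off slightly, then lift gently.

Request:
carry_out(slide=[[0, 0, 0], [0, 0, 0], [0, 0, -0.01], [0, 0, -0.01], [0, 0, 0]], delta_rot=[[0, 0, 0.012], [0, 0, 0], [0, 0, 0], [0, 0, 0], [0, 0, 0]])

```text
t: 16.4
tcp_pos: [536.5, 223.8, 244.3]
ee_rot: [0.789, -3.04, 0.001]
contact_force: [2.6, -1.6, -2.4]
finger_gap: 0.527
grasp_force: 20.9
```

```bash
python3 m.py
```

```text
t 16.4 turned 1.041 F [ 2.6 -1.6 -2.4] Mz [-0.252 -0.453  0.012] pos [536.5 223.8 244.3] tau6 -0.032 gf 20.9
line now (np.int64(285), array([331.1, 279.3]), 0.657)
```

Request:
carry_out(slide=[[0, 0, -0.006], [0, 0, 0]], delta_rot=[[0, 0, 0], [0, 0, 0]])

```text
t: 16.7
tcp_pos: [536.6, 224.0, 245.8]
ee_rot: [0.789, -3.04, 0.0]
contact_force: [2.4, -1.2, -2.9]
finger_gap: 0.528
grasp_force: 21.0
```

```bash
python3 m.py
```

```text
t 16.7 turned 1.041 F [ 2.4 -1.2 -2.9] Mz [-0.305 -0.441  0.011] pos [536.6 224.  245.8] tau6 -0.032 gf 21.0
line now (np.int64(284), array([331.1, 279.3]), 0.661)
```

Request:
carry_out(slide=[[-0.002, -0.002, -0.01], [0, 0, -0.01], [0, 0, 0]], delta_rot=[[0, 0, 0], [0, 0, 0], [0, 0, 0]])

```text
t: 17.12
tcp_pos: [537.0, 224.1, 250.2]
ee_rot: [0.789, -3.041, -0.001]
contact_force: [0.2, -0.8, 0.8]
finger_gap: 0.534
grasp_force: 21.1
```

```bash
python3 m.py
```

```text
t 17.12 turned 1.041 F [ 0.2 -0.8  0.8] Mz [-0.038  0.036  0.014] pos [537.  224.1 250.2] tau6 -0.001 gf 21.1
line now (np.int64(285), array([331.2, 279.4]), 0.662)
```

Request:
carry_out(slide=[[0, 0, -0.025], [0, 0, -0.025], [0, 0, -0.025], [0, 0, -0.025], [0, 0, -0.05], [0, 0, -0.1], [0, 0, -0.1], [0, 0, -0.1], [0, 0, -0.1], [0, 0, 0]], delta_rot=[[0, 0, 0], [0, 0, 0], [0, 0, 0], [0, 0, 0], [0, 0, 0], [0, 0, 0], [0, 0, 0], [0, 0, 0], [0, 0, 0], [0, 0, 0]])

```text
t: 18.42
tcp_pos: [537.7, 224.0, 362.0]
ee_rot: [-0.788, 3.037, -0.0]
contact_force: [0.2, 0.0, -0.2]
finger_gap: 0.532
grasp_force: 21.1
```

```bash
python3 m.py; python3 -c "
from h import *
plan([589,-178,330],0.508)"
```

```text
t 18.43 turned 1.041 F [ 0.2  0.  -0.2] Mz [ 0.039 -0.005 -0.034] pos [537.7 224.  362. ] tau6 -0.0 gf 21.1
line now (np.int64(276), array([331.1, 279.5]), 0.662)
t 18.48 pos [537.3 223.9 360.7] F [ 0.74 -0.07 -1.03] M [0.009 0.008 0.031] gap 45.1 gf 21.1 q [ 0.2   0.35  1.52  0.    1.27 -1.88]
slide in current axes [ 0.7516 -1.8816  0.1532] in target axes [ 0.7515 -1.8816  0.1535] rot [-0.0002  0.0006 -0.    ] min rows 6.430556961136879 0.010029692687218194
```

Request:
carry_out(slide=[[0.04, -0.1, 0], [0.075, -0.188, 0], [0.075, -0.188, 0], [0.075, -0.188, 0], [0.075, -0.188, 0], [0.075, -0.188, 0], [0.075, -0.188, 0], [0.075, -0.188, 0], [0.075, -0.188, 0], [0.075, -0.188, 0], [0.035, -0.09, 0], [0, 0, 0]], delta_rot=[[0, 0, 0], [0, 0, 0], [0, 0, 0], [0, 0, 0], [0, 0, 0], [0, 0, 0], [0, 0, 0], [0, 0, 0], [0, 0, 0], [0, 0, 0], [0, 0, 0], [0, 0, 0]])

```text
t: 19.98
tcp_pos: [589.1, -178.7, 358.9]
ee_rot: [0.786, -3.04, -0.002]
contact_force: [-1.0, 0.6, -0.2]
finger_gap: 0.532
grasp_force: 21.1
```

```bash
python3 m.py; python3 -c "
from h import *
plan([589,-178,210],0.508)"
```

```text
t 19.98 turned 1.039 F [-1.   0.6 -0.2] Mz [0.001 0.07  0.009] pos [ 589.1 -178.7  358.9] tau6 -0.154 gf 21.1
line now (np.int64(270), array([331.2, 279.5]), 0.658)
t 20.02 pos [ 589.  -177.6  359.1] F [ 0.34  0.53 -0.29] M [-0.02  -0.027  0.035] gap 45.3 gf 21.1 q [-0.47  0.41  1.44  0.    1.3  -2.55]
slide in current axes [ 6.000e-04 -3.400e-03  7.456e-01] in target axes [ 0.001  -0.002   0.7456] rot [ 0.0006 -0.0001 -0.0003] min rows 2.3858506621910327 0.011761353413955691
```

Down to about 10 mm above the floor, then the last bit slowly.

Request:
carry_out(slide=[[0, 0, 0.1], [0, 0, 0.15], [0, 0, 0.15], [0, 0, 0.15], [0, 0, 0.1], [0, 0, 0.06], [0, 0, 0.04], [0, 0, 0], [0, 0, 0]], delta_rot=[[0, 0, 0], [0, 0, 0], [0, 0, 0], [0, 0, 0], [0, 0, 0], [0, 0, 0], [0, 0, 0], [0, 0, 0], [0, 0, 0]])

```text
t: 21.15
tcp_pos: [589.5, -178.0, 210.7]
ee_rot: [-0.789, 3.04, -0.001]
contact_force: [-0.4, 0.3, -0.2]
finger_gap: 0.529
grasp_force: 21.2
```

Request:
carry_out(slide=[[0, 0, 0.012], [0, 0, 0.012], [0, 0, 0.012], [0, 0, 0]], delta_rot=[[0, 0, 0], [0, 0, 0], [0, 0, 0], [0, 0, 0]])

```text
t: 21.65
tcp_pos: [589.1, -177.9, 202.4]
ee_rot: [0.789, -3.04, -0.001]
contact_force: [-0.4, 0.8, -0.5]
finger_gap: 0.525
grasp_force: 21.2
```

```bash
python3 m.py
```

```text
t 21.65 turned 1.041 F [-0.4  0.8 -0.5] Mz [ 0.012 -0.042 -0.029] pos [ 589.1 -177.9  202.4] tau6 0.0 gf 21.2
line now (np.int64(271), array([331.2, 279.5]), 0.666)
```

Request:
carry_out(slide=[[0, 0, 0.01], [0, 0, 0.01], [0, 0, 0]], delta_rot=[[0, 0, 0], [0, 0, 0], [0, 0, 0]])

```text
t: 22.08
tcp_pos: [589.1, -177.9, 198.5]
ee_rot: [0.789, -3.04, -0.001]
contact_force: [-0.6, -0.7, -0.0]
finger_gap: 0.528
grasp_force: 21.1
```

```bash
python3 m.py
```

```text
t 22.07 turned 1.041 F [-0.6 -0.7 -0. ] Mz [-0.053 -0.016 -0.011] pos [ 589.1 -177.9  198.5] tau6 0.0 gf 21.1
line now (np.int64(269), array([331.2, 279.5]), 0.659)
```

Request:
carry_out(slide=[[0, 0, 0.006], [0, 0, 0]], delta_rot=[[0, 0, 0], [0, 0, 0]])

```text
t: 22.38
tcp_pos: [589.2, -177.9, 197.4]
ee_rot: [0.789, -3.041, -0.0]
contact_force: [0.4, -0.3, -1.7]
finger_gap: 0.529
grasp_force: 21.1
```

```bash
python3 m.py
```

```text
t 22.38 turned 1.041 F [ 0.4 -0.3 -1.7] Mz [-0.021  0.016 -0.019] pos [ 589.2 -177.9  197.4] tau6 0.0 gf 21.1
line now (np.int64(269), array([331.2, 279.5]), 0.659)
```

Request:
carry_out(slide=[[0, 0, 0.004], [0, 0, 0]], delta_rot=[[0, 0, 0], [0, 0, 0]])

```text
t: 22.68
tcp_pos: [589.2, -177.9, 196.6]
ee_rot: [0.789, -3.041, -0.0]
contact_force: [-0.3, -0.6, -1.0]
finger_gap: 0.528
grasp_force: 21.1
```

```bash
python3 m.py
```

```text
t 22.68 turned 1.041 F [-0.3 -0.6 -1. ] Mz [ 0.032 -0.022 -0.029] pos [ 589.2 -177.9  196.6] tau6 -0.0 gf 21.1
line now (np.int64(269), array([331.2, 279.5]), 0.659)
```

Request:
carry_out(slide=[[0, 0, 0.004], [0, 0, 0]], delta_rot=[[0, 0, 0], [0, 0, 0]])

```text
t: 22.98
tcp_pos: [589.1, -177.9, 195.8]
ee_rot: [0.789, -3.041, -0.0]
contact_force: [-0.0, 0.6, -1.4]
finger_gap: 0.527
grasp_force: 21.1
```

```bash
python3 m.py
```

```text
t 22.98 turned 1.041 F [-0.   0.6 -1.4] Mz [ 0.043 -0.054 -0.02 ] pos [ 589.1 -177.9  195.8] tau6 -0.0 gf 21.1
line now (np.int64(269), array([331.2, 279.5]), 0.659)
```

Request:
carry_out(slide=[[0, 0, 0.005], [0, 0, 0]], delta_rot=[[0, 0, 0], [0, 0, 0]])

```text
t: 23.28
tcp_pos: [589.2, -178.0, 195.4]
ee_rot: [-0.789, 3.041, -0.0]
contact_force: [-1.9, 0.7, 4.6]
finger_gap: 0.528
grasp_force: 21.5
```

```bash
python3 m.py
```

```text
t 23.27 turned 1.041 F [-1.9  0.7  4.6] Mz [ 0.115  0.303 -0.019] pos [ 589.2 -178.   195.4] tau6 0.008 gf 21.5
line now (np.int64(268), array([331.1, 279.5]), 0.657)
```

The foot is on the floor, with about 5 N of contact. I release and rise.

Request:
carry_out(slide=[[0, 0, 0], [0, 0, 0], [0, 0, 0], [0, 0, 0]], delta_rot=[[0, 0, 0], [0, 0, 0], [0, 0, 0], [0, 0, 0]], hand=68)

```text
t: 23.82
tcp_pos: [589.2, -178.0, 194.8]
ee_rot: [0.789, -3.041, -0.0]
contact_force: [-0.5, -0.0, 0.2]
finger_gap: 0.796
grasp_force: 0.0
```

Request:
carry_out(slide=[[0, 0, -0.04], [0, 0, -0.1], [0, 0, -0.2], [0, 0, -0.2], [0, 0, -0.2], [0, 0, 0], [0, 0, 0]], delta_rot=[[0, 0, 0], [0, 0, 0], [0, 0, 0], [0, 0, 0], [0, 0, 0], [0, 0, 0], [0, 0, 0]])

```text
t: 24.7
tcp_pos: [588.9, -177.8, 342.9]
ee_rot: [0.789, -3.041, -0.0]
contact_force: [-0.0, 0.1, 0.2]
finger_gap: 0.8
grasp_force: 0.0
```

```bash
python3 - <<'E'
from h import *
st=ctrl.state(); print(st["t"],st["contact_force"],st["finger_gap"])
s=ctrl.snapshot("wrist"); c=cloud(s,st); d=s["depth"]
p=c[(np.hypot(c[...,0]-589,c[...,1]+178)<45)&(c[...,2]>30)&(c[...,2]<70)&(d>0)]
print("cap",len(p),np.median(p,0),cv2.minEnclosingCircle(p[:,:2].astype(np.float32)))
A=np.c_[p[:,:2],np.ones(len(p))]; k=abs(p[:,2]-np.median(p[:,2]))<4; print("tilt",np.linalg.lstsq(A[k],p[k,2],rcond=None)[0][:2])
f=ctrl.snapshot("scene")["frame"]
cv2.imwrite("pics/end.png",np.hstack([cv2.resize(s["frame"],(400,250)),f[60:310,180:580]]))
E
```

```text
24.7 [-0.03172497  0.08990177  0.16369929] 0.7995638734243532
cap 1677 [ 587.71175728 -178.23381569   45.41709914] ((589.2288818359375, -177.3876190185547), 23.845226287841797)
tilt [0.00681059 0.00540889]
```

View pics/end.png

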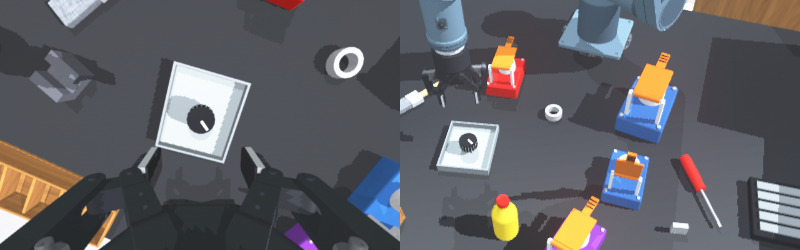

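The cap stands upright in the dish at (201,118), its top 45 mm above the table. The tab is still open at (628,165) and everything else is in place.

```bash
python3 -c "
from rig import ctrl
print(ctrl.sign_off())"
```

```text
the job is handed in; nothing more can be done
None
```

The job is handed in with no verdict returned: the last images show the tab leaning back open and the cap upright and released near the dish's centre, and the cap met its stop at about 1.06 rad with a peak moment of about 0.37 N m, over the 0.3 N m you called safe, before I backed off and lifted it out freely.

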